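# Refit the sprung idler of a bench bottle roller

### The job

The idler of the bottle roller has been washed and lies in the white notched rest. Put it back into the empty bay beside the driven roller: push its sprung journal in against the gear housing so that the idler goes down between housing and end bracket, then find the hole in the bracket, whose height has been reset, with the plain end and let the spring seat both ends fully home before you let go. Feel your way and never force it (25 N between idler and machine is too much), and leave the other things on the bench where they stand.

Things in the scene. Friction and masses are not known exactly. Their poses are not given: they have to be found in the camera images.
- idler: Loose idler roller, black rubber-covered cylinder 32 mm in diameter and 172 mm long (about 0.25 kg) with a steel journal at each end. Origin on its axis at mid-length; its x axis runs along the roller towards the sprung journal (its roll about x is of no account). It starts lying level in the rest, axis 42 mm above the bench, sprung journal pointing roughly away from the robot; grip it across its middle.
- plain_tip (a point): Tip of the plain, rigid journal at the idler's -x end: 12 mm diameter, 7.5 mm long, its edge chamfered by 0.8 mm.
- sprung_tip (a point): Rounded tip of the sprung journal at the idler's +x end: 8 mm diameter, standing 23 mm out of the roller when free. A spring lets it slide 16.5 mm into the roller (6.5 mm still out): 2 N to start it, 0.6 N more for each mm, 12 N when fully in, then it is solid.
- journal (a joint): How far the sprung journal is pushed in, m: 0 free, 0.0165 fully in (solid).
- roller_bench: Bench bottle roller, fixed: grey base 170 x 290 mm with its top 24 mm above the bench, white gear housing (150 x 72 mm, top 110 mm above the bench) at its +y end, aluminium end bracket at its -y end, the driven roller (black, 32 mm) fixed in the bay at x = -36 mm, the empty idler bay at x = +36 mm. Both roller axes run along y, 56 mm above the bench. Origin under the centre of the base, z up.
- housing_pocket (a point): Idler's bearing for the sprung journal, in a grey block 48 mm wide on the housing: point on the idler's axis in the plane of the block's inner face; its axes are those of roller_bench. An upright lead-in channel 11 mm wide and 3 mm deep, its top 18 mm flared to about 28 mm wide, runs from the block's top (52 mm above this point) straight down into a pocket 11 mm wide and 8 mm deep (in +y), whose bottom is 5.5 mm below this point and stops the journal.
- bracket_hole (a point): Middle setting of the plain journal's bearing, in the inner face of the end bracket, 186 mm from housing_pocket (same axes). The bracket (54 mm wide, 12 mm thick) is clamped in upright slots: its hole, 14 mm diameter with 1 mm chamfer, runs in -y and lies up to 8 mm above or below this point, to be found by eye or feel; its top is 15 mm above the hole. Idler home: plain end against this face.
- rest: Fixed white plastic rest, 150 x 56 mm, with two V notches 120 mm apart which hold the idler; free space between and beside them for fingers. Origin under its centre, x along the idler.
- reagent: Bystander: amber reagent bottle, 62 mm diameter, 135 mm tall; origin under its centre.
- slide_box: Bystander: cardboard box of slides, 55 x 85 x 32 mm; origin under its centre.
- oil: Bystander: small black jar, 34 mm diameter, 62 mm tall; origin under its centre.
Things that resemble listed ones, but are neither listed nor needed, are in the scene too. Of the things like the idler, leave any that is orange or turquoise; of the rest the larger one is meant.

How it is judged (in metres and radians):
At the end, for the whole second after the job is handed in: The idler rests let go between its bearings: sprung tip 5.5 mm or more into the pocket, plain tip 5.5 mm or more into the bracket, each within 2.5 mm sideways; sprung tip within 3 mm in height of the pocket, plain tip within 10.5 mm of the bracket's middle setting (x of sprung_tip in the frame of housing_pocket between -0.0025 and 0.0025 m and z of sprung_tip in the frame of housing_pocket between -0.003 and 0.003 m and y of sprung_tip in the frame of housing_pocket above 0.0055 m and x of plain_tip in the frame of bracket_hole between -0.0025 and 0.0025 m and z of plain_tip in the frame of bracket_hole between -0.0105 and 0.0105 m and y of plain_tip in the frame of bracket_hole below -0.0055 m and linear speed of idler below 0.02 m/s and angular speed of idler below 0.3 rad/s); the robot touches nothing.
It fails at once if the idler and the bottle roller press on each other with more than 25 N (contact force between idler and roller_bench above 25 N).
It fails at once if the amber bottle is moved by more than 30 mm (distance of reagent from where it was at the start of the episode above 0.03 m).
It fails at once if the slide box is moved by more than 30 mm (distance of slide_box from where it was at the start of the episode above 0.03 m).
It fails at once if the small jar is moved by more than 30 mm (distance of oil from where it was at the start of the episode above 0.03 m).
It also fails if it takes over 72 s, if anything falls off the work surface, if the arm or the gripper's body presses on something with over 40 N, if the wrist force passes 120 N, or if a joint passes its speed limit or range.

### The arm

A 6-joint arm with a two-finger parallel gripper is mounted at the origin on the work surface. World frame = base frame: x ahead of the robot, y to its left, z up, the work surface at z = 0. Lengths are in mm, angles in rad, forces in N, time in s.
With the tool pointing down it reaches from about 375 to 825 mm from the base axis. Payload 5.5 kg.
Tool frame: the origin (TCP) lies between the finger pads; the fingertips stand 25 mm ahead of it and the grasp point (between the pads) lies 6 mm ahead of it; z points along the fingers, y is the line along which they close (so a half turn about z gives the same grasp; the last joint's range is limited). The gripper opens to 85 mm and grips with 20 to 120 N. Pads are 22 mm wide; open, the fingers measure 114 mm over their backs; the gripper's body (76 mm by 85 mm) begins 54 mm behind the grasp point. The pads swing forward as they close: fully open they stand 13 mm farther back than shut.
Start: joints at [-1.324, 0.314, -0.047, 1.21, 0, 1.571], TCP at [146.578, -581.816, 256.299] pointing down, gripper open.
Joint ranges: [-2.67, 2.67], [-0.69, 1.73], [-1.03, 1.25], [-2.08, 2.16], [-1.42, 1.45], [-3.14, 3.14]. Speed limits (rad/s): [2.39, 2.39, 3.01, 3.14, 3.14, 3.14].

### API

Orientations are given as a unit quaternion [x, y, z, w].
In Python, from workcell import read_state, vision, r gives the robot as it stands.
- The arm moves only by the tool arm_command, never from a script. Its argument "series" is a list that holds one entry, the list of rows, each a list of 7 numbers: the shift along the tool's x, y, z in mm, then the turn, a rotation vector about the tool's x, y, z in rad, then the closure in counts, from 0 (fully open) to 255 (shut). A call has 1 to 10 rows; each row shifts and turns the commanded pose from where the row before left it, along the tool's axes as they then stand; what a row does not reach is not made up. A row lasts 1/10 s, in which the tool goes at most 50 mm and 8.59 degrees, less where a joint would pass 70% of its speed; a pose out of reach is approached as far as the arm can. A call is refused whole if a number of a shift passes 50 or a number of a turn 0.15, either way. A call with a gripper value outside its range is refused whole. The fingers move at their own pace and stop on an object; "force" is the grip in N (left out, the last holds). Time passes only in rows, so rows that do not move let the fingers close. It gives the time, the measured TCP pose, the force, the opening and the grip force at its end, in the units of the state.
- read_state(): the state, without advancing time (a new reading comes with each control period).
- vision.capture(name): name is "scene" or "top" or "wrist"; returns the picture (480x640x3 uint8, red, green, blue); there is no depth.
- vision.camera_params(name): a dict with "K" (3x3 intrinsics, pixels), "rvec" (rotation vector, rad) and "tvec" (3), from world to camera coordinates, as OpenCV has them; the wrist camera has in their place "T_tool_cam" (4x4, takes a point from camera to tool coordinates, whose origin is the TCP and whose axes are the flange's). Camera axes: x right, y down, z forward; pixel columns grow to the right and rows downward; lengths in mm; the calibration is good to about 2 mm. The wrist camera is an equidistant fisheye: a pixel r from the principal point sees the ray r / f radians off the axis. A picture is of the moment at which its call begins: read the wrist's pose just before it. camera_params takes no time and is no camera call.
- r.hand_in(): hands the job in; it is judged then, once.
The state is a dict: "time": time; "q": joint angles; "dq": joint speeds; "joint_torque": joint torques, N m; "tool_pos": TCP position; "eef_rot": TCP orientation; "wrist_force": force on the tool from outside, world axes, zero at the start; "ft_torque": the same for the moment, N m; "width": finger opening in mm; "finger_force": force on a finger pad.
Only numpy, scipy, OpenCV 4.12 (cv2) and the standard library are available. Lean on these libraries where they do the work, as an engineer would, in place of code of your own. Each camera call takes 0.05 s, during which the arm holds its last target. There are 200 camera calls.

## Working session

There is one attempt and no reset: what is moved stays moved. The work goes in short steps, Python scripts to look and compute and a tool call to move; the robot and the scene stay as the last step left them, time stands still between calls to the robot, and variables do not carry over. Pictures are saved under pics/ and viewed, at most 10 in all, crops included, and the job is handed in when it is done.

Besides the shell and the picture viewer there is one more tool, called as a command line: name --argument value ..., lists and objects as JSON in quotes. arm_command: Moves the arm, as the interface text tells. Its arguments: {"type":"object","properties":{"series":{"type":"array","items":{"type":"array","items":{"type":"array","items":{"type":"number"}}}},"force":{"type":"number"}},"required":["series"]}

```bash
mkdir -p pics; ls; python3 - <<'E'
from workcell import read_state, vision, r
import cv2, numpy as np
print(read_state())
for n in ("scene","top"):
    im=vision.capture(n); cv2.imwrite(f"pics/{n}0.png",im[:,:,::-1])
    print(n,vision.camera_params(n))
print(vision.camera_params("wrist"))
E
```

```text
pics
{'time': 0.0, 'q': array([-1.32399063e+00,  3.14245975e-01, -4.80693635e-02,  1.21019482e+00,
        4.99505758e-06,  1.57079082e+00]), 'dq': array([-8.24979374e-04,  1.26105734e-04, -5.43500754e-04,  5.47546914e-04,
        2.31137947e-04,  7.72528776e-05]), 'joint_torque': array([ 1.18845401e-03, -5.39599192e+01,  3.39743936e+01,  1.92234828e-02,
        2.60174929e-04, -1.39329921e-05]), 'tool_pos': array([ 146.45661313, -581.30431318,  255.42682367]), 'eef_rot': array([ 9.92394823e-01,  1.23092572e-01, -1.02996828e-04, -8.50707422e-04]), 'wrist_force': array([-0.7314403 , -0.16184919,  0.03545758]), 'ft_torque': array([-0.01965323,  0.00868243,  0.01015506]), 'finger_force': 0.0, 'width': 85.49970450185643}
scene {'K': array([[447.95289549,   0.        , 319.63838418],
       [  0.        , 447.95289549, 243.77583894],
       [  0.        ,   0.        ,   1.        ]]), 'rvec': array([ 1.69445681,  1.50653133, -0.79170586]), 'tvec': array([  38.70160358, -242.32780131, 1449.52271926])}
top {'K': array([[584.95192087,   0.        , 315.2554022 ],
       [  0.        , 584.95192087, 232.11848653],
       [  0.        ,   0.        ,   1.        ]]), 'rvec': array([ 2.12447063, -2.1010307 ,  0.1917036 ]), 'tvec': array([-120.54227444,  532.17867471, 1015.52202796])}
{'K': array([[371.64829954,   0.        , 318.79712491],
       [  0.        , 371.64829954, 243.23516792],
       [  0.        ,   0.        ,   1.        ]]), 'T_tool_cam': array([[-2.14689787e-04, -9.59776625e-01, -2.80764641e-01,
         7.21188374e+01],
       [ 9.99999977e-01, -2.10152343e-04, -4.62682024e-05,
         4.48746239e-01],
       [-1.45962081e-05, -2.80764645e-01,  9.59776648e-01,
        -1.17029064e+02],
       [ 0.00000000e+00,  0.00000000e+00,  0.00000000e+00,
         1.00000000e+00]])}
```

View pics/top0.png

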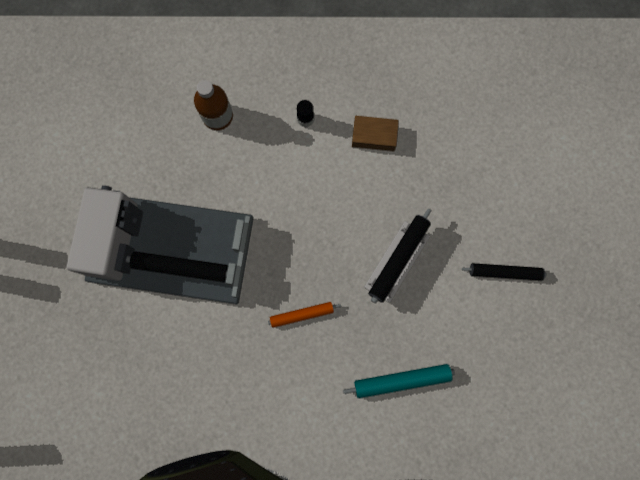

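View pics/scene0.png

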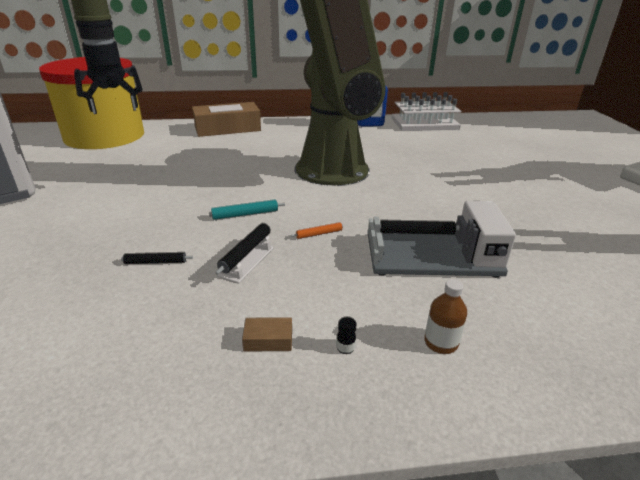

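The top view shows the bench at (85–252, 188–302): housing on the left, empty bay on the upper side. The idler lies in the rest from (378,297) to the sprung tip at (430,210). I'll zoom in for corner pixels.

```bash
cat > h.py <<'E'
import numpy as np, cv2
from scipy.spatial.transform import Rotation as R
from workcell import read_state, vision, r
def unproj(n,uv,z):
    p=vision.camera_params(n); Rm=cv2.Rodrigues(p["rvec"])[0]; c=-Rm.T@p["tvec"]
    d=Rm.T@np.linalg.inv(p["K"])@np.array([uv[0],uv[1],1.]); return c+d*(z-c[2])/d[2]
def proj(n,P):
    p=vision.camera_params(n); return cv2.projectPoints(np.array(P,float).reshape(-1,3),p["rvec"],p["tvec"],p["K"],None)[0][:,0]
def wproj(P,s):
    "world points to wrist fisheye pixels, state s"
    p=vision.camera_params("wrist"); T=p["T_tool_cam"]
    t=R.from_quat(s["eef_rot"]).inv().apply(np.array(P,float).reshape(-1,3)-s["tool_pos"])
    c=(t-T[:3,3])@T[:3,:3]; th=np.arctan2(np.hypot(c[:,0],c[:,1]),c[:,2]); ph=np.arctan2(c[:,1],c[:,0])
    return np.c_[th*np.cos(ph),th*np.sin(ph)]*p["K"][0,0]+p["K"][:2,2]
def wunproj(uv,z,s):
    p=vision.camera_params("wrist"); T=p["T_tool_cam"]; v=(np.array(uv,float)-p["K"][:2,2])/p["K"][0,0]; th=np.hypot(*v)
    d=np.r_[v/th*np.sin(th),np.cos(th)]; Q=R.from_quat(s["eef_rot"]); c=s["tool_pos"]+Q.apply(T[:3,3]); d=Q.apply(T[:3,:3]@d)
    return c+d*(z-c[2])/d[2]
E
python3 - <<'E'
import cv2,numpy as np
im=cv2.imread("pics/top0.png")
a=cv2.resize(im[170:320,60:260],None,fx=4,fy=4,interpolation=cv2.INTER_CUBIC)
cv2.imwrite("pics/cropA.png",np.clip(a*1.5,0,255).astype(np.uint8))
from h import *
for uv,z in [((378,297),42),((422,218),42),((430,210),42),((252,213),24),((240,302),24),((85,281),24),((84,188),110),((127,194),110),((107,277),110),((67,270),110)]: print(uv,z,unproj("top",uv,z).round(1))
E
```

```text
(378, 297) 42 [ 417.5 -228.8   42. ]
(422, 218) 42 [ 563.8 -311.    42. ]
(430, 210) 42 [ 579.1 -326.1   42. ]
(252, 213) 24 [574.4   5.5  24. ]
(240, 302) 24 [407.1  22.   24. ]
(85, 281) 24 [442.5 310.7  24. ]
(84, 188) 110 [596.9 291.7 110. ]
(127, 194) 110 [586.7 215.  110. ]
(107, 277) 110 [440.5 238.3 110. ]
(67, 270) 110 [451.7 307.9 110. ]
```

View pics/cropA.png

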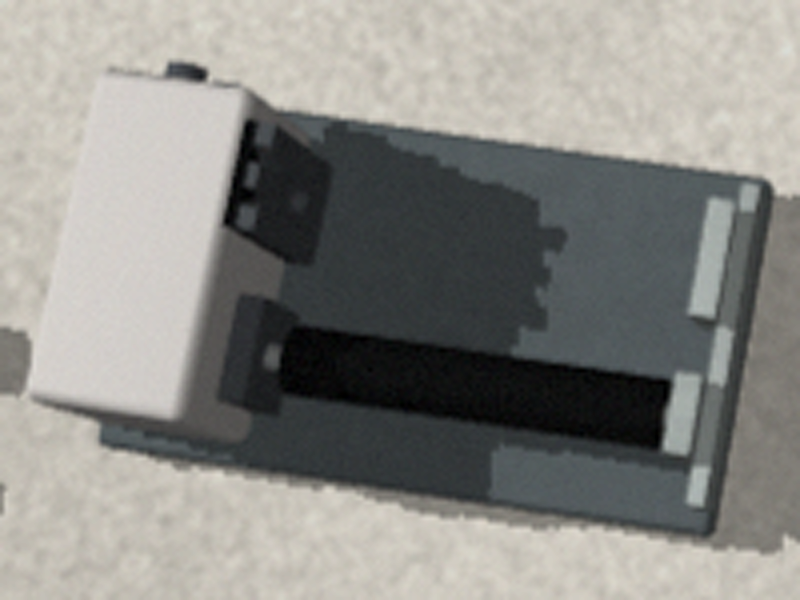

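```bash
python3 - <<'E'
from h import *
from scipy.optimize import least_squares
B=[((252.75,215.5),(85,-145,24)),((238,303.75),(-85,-145,24)),((85,280),(-85,145,24)),
((86.5,187),(75,145,110)),((121.5,191.5),(75,73,110)),((105.5,275.5),(-75,73,110)),((67,270),(-75,145,110))]
uv=np.array([b[0] for b in B]);M=np.array([b[1] for b in B],float)
W=lambda p,M:np.c_[M[:,0]*np.cos(p[2])-M[:,1]*np.sin(p[2])+p[0],M[:,0]*np.sin(p[2])+M[:,1]*np.cos(p[2])+p[1],M[:,2]]
s=least_squares(lambda p:(proj("top",W(p,M))-uv).ravel(),[510,160,-.12],loss="soft_l1")
p=s.x;print(p,(proj("top",W(p,M))-uv).round(1).tolist())
np.save("bench.npy",p)
inv=lambda P:[np.cos(p[2])*(P[0]-p[0])+np.sin(p[2])*(P[1]-p[1]),-np.sin(p[2])*(P[0]-p[0])+np.cos(p[2])*(P[1]-p[1])]
for c,z in [((330,168),108),((310,262),108),((283,410),108),((690,314),71),((707,198),71),((733,200),71),((715,320),71),((665,440),71),((660,380),56),((665,443),56)]:
    print(c,z,np.round(inv(unproj("top",(60+c[0]/4,170+c[1]/4),z)),1))
im=cv2.imread("pics/top0.png")
a=cv2.resize(im[195:315,350:450],None,fx=5,fy=5,interpolation=cv2.INTER_CUBIC)
cv2.imwrite("pics/cropB.png",np.clip(a*1.3,0,255).astype(np.uint8))
E
```

```text
[ 5.06844385e+02  1.57260910e+02 -1.35910033e-01] [[1.0, -0.9], [0.2, 0.5], [-1.0, 1.1], [-1.8, -1.1], [3.2, 0.1], [0.7, 0.4], [-1.8, -0.3]]
(330, 168) 108 [43.9 35.1]
(310, 262) 108 [ 1.7 35.2]
(283, 410) 108 [-63.1  33.4]
(690, 314) 71 [   8.5 -125. ]
(707, 198) 71 [  61.8 -123.4]
(733, 200) 71 [  62.6 -135.1]
(715, 320) 71 [   7.5 -136.5]
(665, 440) 71 [ -48.6 -123.9]
(660, 380) 56 [ -20.9 -114.2]
(665, 443) 56 [ -48.6 -121.5]
```

View pics/cropB.png

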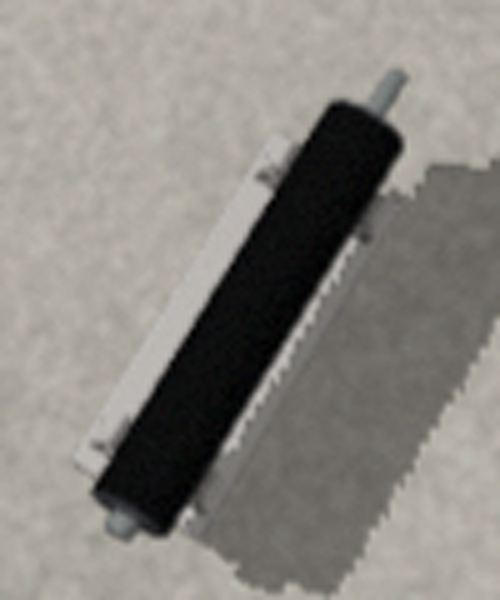

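arm_command --series '[[[0,0,-30,0,0,0.1,0]]]'

```text
time: 0.2
tool_pos: [145.9, -579.3, 282.0]
eef_rot: [0.997, 0.072, -0.001, -0.004]
wrist_force: [0.6, -0.8, 0.3]
width: 85.2
finger_force: 0.0
```

```bash
python3 - <<'E'
from h import *
s=read_state();print(s["q"],s["tool_pos"],s["eef_rot"])
E
```

```text
[-1.32400045e+00  3.07713687e-01  3.22251173e-03  1.27495997e+00
 -1.26679560e-05  1.67276523e+00] [ 145.93203902 -579.26833356  281.999494  ] [ 9.97369949e-01  7.23495627e-02 -7.57040431e-04 -4.26066546e-03]
```

```bash
python3 - <<'E'
from h import *
a=unproj("top",(374,299.8),42);b=unproj("top",(430.3,209.6),42)
u=(b-a)/np.linalg.norm(b-a);c=a+u*93.5*np.linalg.norm(b-a)/202.5
print(a,b,np.linalg.norm(b-a),"centre",c,"ang",np.degrees(np.arctan2(u[1],u[0])))
# edges of roller at the middle
for cc in ((0,0),):pass
E
```

```text
[ 412.42221759 -221.55409333   42.        ] [ 579.83760605 -326.70640957   42.        ] 197.69906904519073 centre [ 489.72265621 -270.10590354   42.        ] ang -32.132613410626064
```

```bash
cat >> h.py <<'E'
def down(ang,tilt=0.):
    "tool down, tool x at world angle ang; tilt raises the tool -x side when <0 ..."
    return R.from_euler("z",ang)*R.from_euler("x",np.pi)*R.from_euler("y",tilt)
def plan(pos,Q,n,g,s=None):
    s=s or read_state(); p=s["tool_pos"]; q=R.from_quat(s["eef_rot"]); pos=np.array(pos,float)
    v=(q.inv()*Q).as_rotvec(); out=[]
    for i in range(n):
        sh=q.inv().apply((pos-p)/(n-i)).round(1); t=((q.inv()*Q).as_rotvec()/(n-i)).round(3)
        out.append([*map(float,sh),*map(float,t),g]); p=p+q.apply(sh); q=q*R.from_rotvec(t)
    print(*[out[i:i+10] for i in range(0,n,10)],sep="\n"); return out
E
python3 - <<'E'
from h import *
plan([490,-270,180],down(np.radians(147.9)),20,0)
E
```

```text
[[19.3, -12.8, 5.2, -0.0, -0.001, -0.122, 0], [20.7, -10.3, 5.2, -0.0, -0.001, -0.122, 0], [21.8, -7.7, 5.1, -0.0, -0.001, -0.122, 0], [22.6, -5.0, 5.1, -0.0, -0.001, -0.122, 0], [23.0, -2.3, 5.1, -0.0, -0.001, -0.122, 0], [23.1, 0.6, 5.1, -0.0, -0.001, -0.122, 0], [22.9, 3.4, 5.1, -0.001, -0.001, -0.122, 0], [22.3, 6.1, 5.0, -0.001, -0.0, -0.122, 0], [21.4, 8.8, 5.1, -0.0, -0.0, -0.122, 0], [20.2, 11.3, 5.0, -0.0, -0.001, -0.122, 0]]
[[18.6, 13.7, 5.0, -0.001, -0.001, -0.122, 0], [16.9, 15.9, 5.0, -0.001, -0.0, -0.122, 0], [14.8, 17.8, 5.1, -0.0, -0.0, -0.122, 0], [12.5, 19.5, 5.1, -0.0, -0.001, -0.121, 0], [10.1, 20.8, 5.0, -0.001, -0.001, -0.122, 0], [7.5, 21.9, 5.1, -0.0, -0.0, -0.121, 0], [4.8, 22.6, 5.0, -0.001, -0.001, -0.122, 0], [2.0, 23.1, 5.1, -0.0, -0.0, -0.121, 0], [-0.8, 23.1, 5.1, -0.001, -0.001, -0.122, 0], [-3.7, 22.8, 5.0, -0.0, -0.0, -0.121, 0]]
```

arm_command --series '[[[19.3,-12.8,5,0,0,-0.122,0],[20.7,-10.3,5,0,0,-0.122,0],[21.8,-7.7,5,0,0,-0.122,0],[22.6,-5,5,0,0,-0.122,0],[23,-2.3,5,0,0,-0.122,0],[23.1,0.6,5,0,0,-0.122,0],[22.9,3.4,5,0,0,-0.122,0],[22.3,6.1,5,0,0,-0.122,0],[21.4,8.8,5,0,0,-0.122,0],[20.2,11.3,5,0,0,-0.122,0]]]'

```text
time: 1.2
tool_pos: [319.1, -426.3, 235.7]
eef_rot: [0.774, 0.633, 0.0, -0.0]
wrist_force: [0.3, -0.4, -0.4]
width: 85.6
finger_force: 0.0
```

arm_command --series '[[[18.6,13.7,5,0,0,-0.122,0],[16.9,15.9,5,0,0,-0.122,0],[14.8,17.8,5,0,0,-0.122,0],[12.5,19.5,5,0,0,-0.121,0],[10.1,20.8,5,0,0,-0.122,0],[7.5,21.9,5,0,0,-0.121,0],[4.8,22.6,5,0,0,-0.122,0],[2,23.1,5,0,0,-0.121,0],[-0.8,23.1,5,0,0,-0.122,0],[-3.7,22.8,5,0,0,-0.121,0]]]'

```text
time: 2.2
tool_pos: [490.9, -271.4, 185.7]
eef_rot: [0.273, 0.962, 0.0, -0.0]
wrist_force: [0.4, 0.3, -0.2]
width: 85.7
finger_force: 0.0
```

```bash
python3 - <<'E'
from h import *
s=read_state();im=vision.capture("wrist");cv2.imwrite("pics/w1.png",im[:,:,::-1])
print(s["tool_pos"],s["q"],s["eef_rot"])
u=np.array([np.cos(np.radians(-32.1)),np.sin(np.radians(-32.1)),0]);c=np.array([489.7,-270.1,42])
print(wproj([c-93.5*u,c,c+109*u],s).round(1))
plan([490,-270,48],down(np.radians(147.9)),5,0)
E
```

```text
[ 490.88603262 -271.37224352  185.69810591] [-5.04992640e-01  2.79203773e-01 -2.57952101e-01  1.03441852e+00
 -2.57408099e-05  4.87096491e-02] [ 2.73328033e-01  9.61920805e-01  7.54499191e-05 -3.81864194e-04]
[[320.  102.5]
 [319.1 233.5]
 [318.3 360. ]]
[[0.4, -0.5, 27.4, 0.0, -0.0, 0.003, 0], [0.4, -0.5, 27.4, 0.001, -0.0, 0.003, 0], [0.4, -0.5, 27.4, 0.0, -0.0, 0.003, 0], [0.4, -0.5, 27.3, 0.001, -0.0, 0.002, 0], [0.3, -0.5, 27.4, 0.0, -0.001, 0.003, 0]]
```

View pics/w1.png

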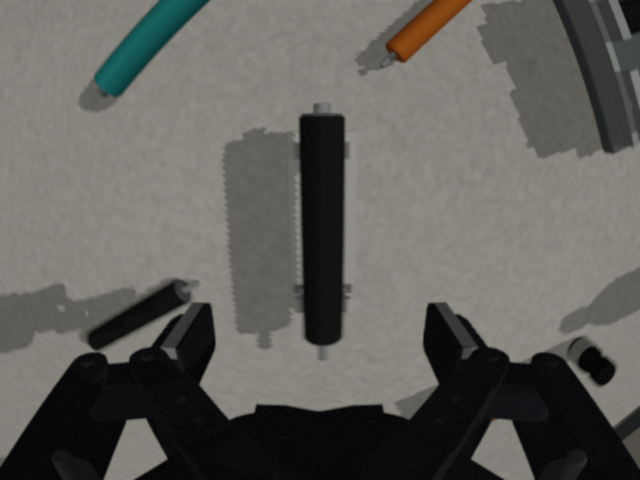

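The wrist view shows the idler's plain tip at (322,103) and sprung tip at (323,358), within about 3 px of the prediction. I'll refine the estimate and descend.

```bash
python3 - <<'E'
from h import *
s=read_state()
a=wunproj((322,103),42,s);b=wunproj((323,358.5),42,s);u=(b-a)/np.linalg.norm(b-a)
c=a+u*93.5*np.linalg.norm(b-a)/202.5;ang=np.degrees(np.arctan2(u[1],u[0]))
print(a,b,np.linalg.norm(b-a),c,ang)
plan([c[0],c[1],48],down(np.radians(180+ang)),6,0)
E
```

```text
[ 413.36594979 -217.50903932   42.        ] [ 584.85790753 -320.41306468   42.        ] 199.99682498709436 [ 492.5486562 -265.0227498   42.       ] -30.96593077551717
[[0.4, 0.5, 22.8, 0.0, -0.0, -0.001, 0], [0.4, 0.5, 22.8, 0.0, -0.0, -0.001, 0], [0.4, 0.5, 22.8, 0.001, -0.0, -0.001, 0], [0.4, 0.5, 22.8, 0.0, -0.0, -0.001, 0], [0.4, 0.5, 22.8, 0.001, -0.0, -0.001, 0], [0.3, 0.6, 22.9, 0.0, -0.001, -0.001, 0]]
```

```bash
python3 - <<'E'
from h import *
s=read_state();print(s["tool_pos"])
o=dict(tool_pos=np.array([490.886,-271.372,185.698]),eef_rot=[ 2.73328033e-01,9.61920805e-01,7.54499191e-05,-3.81864194e-04])
a=wunproj((322,103),42,o);b=wunproj((323,358.5),42,o);u=(b-a)/np.linalg.norm(b-a)
c=a+u*93.5*np.linalg.norm(b-a)/202.5;ang=np.degrees(np.arctan2(u[1],u[0]))
print(a,b,np.linalg.norm(b-a),c,ang)
plan([c[0],c[1],48],down(np.radians(180+ang)),6,0)
E
```

```text
[ 492.90371199 -269.1770313   184.88166797]
[ 411.48075954 -219.42546651   42.        ] [ 582.78848038 -323.85325205   42.        ] 200.6277588233629 [ 490.57839855 -267.64274033   42.        ] -31.36614334723535
[[0.4, -0.0, 22.8, 0.0, -0.0, 0.0, 0], [0.5, -0.0, 22.8, 0.0, -0.0, 0.0, 0], [0.4, -0.1, 22.8, 0.001, -0.0, 0.0, 0], [0.5, -0.0, 22.8, 0.0, -0.0, 0.0, 0], [0.4, -0.0, 22.8, 0.001, -0.0, 0.0, 0], [0.5, -0.0, 22.9, 0.0, -0.001, 0.001, 0]]
```

arm_command --series '[[[0.4,0,23,0,0,0,0],[0.5,0,23,0,0,0,0],[0.4,0,23,0,0,0,0],[0.5,0,23,0,0,0,0],[0.4,0,23,0,0,0,0],[0.4,0,21.5,0,0,0,0],[0,0,0,0,0,0,60],[0,0,0,0,0,0,100]]]' --force 40

```text
time: 3.05
tool_pos: [487.8, -270.7, 49.7]
eef_rot: [0.276, 0.961, 0.0, -0.001]
wrist_force: [-0.4, 0.3, -0.3]
width: 59.0
finger_force: 0.0
```

arm_command --series '[[[0,0,0,0,0,0,130],[0,0,0,0,0,0,200],[0,0,0,0,0,0,255],[0,0,0,0,0,0,255],[0,0,0,0,0,0,255]]]' --force 60

```text
time: 3.55
tool_pos: [490.4, -269.6, 51.7]
eef_rot: [0.275, 0.961, 0.002, 0.002]
wrist_force: [2.4, 7.8, 4.6]
width: 30.1
finger_force: 58.8
```

arm_command --series '[[[0,0,-10,0,0,0,255],[0,0,-25,0,0,0,255],[0,0,-30,0,0,0,255],[0,0,-30,0,0,0,255],[0,0,-30,0,0,0,255],[0,0,0,0,0,0,255],[0,0,0,0,0,0,255]]]'

```text
time: 4.25
tool_pos: [488.6, -271.3, 175.6]
eef_rot: [0.276, 0.961, -0.0, 0.001]
wrist_force: [-0.2, 0.3, -3.7]
width: 30.4
finger_force: 59.8
```

```bash
python3 - <<'E'
from h import *
s=read_state();print(s["tool_pos"],s["wrist_force"],s["ft_torque"],s["width"])
p=np.load("bench.npy")
inv=lambda P:[np.cos(p[2])*(P[0]-p[0])+np.sin(p[2])*(P[1]-p[1]),-np.sin(p[2])*(P[0]-p[0])+np.cos(p[2])*(P[1]-p[1])]
for c,z in [((298,200),56),((330,168),24),((310,262),24),((245,125),108),((225,225),108),((690,314),71),((707,198),71),((267,357),56),((283,360),56),((665,410),56),((690,374),71)]:
    print(c,z,np.round(inv(unproj("top",(60+c[0]/4,170+c[1]/4),z)),1))
for b in [(36,62,56),(36,-124,71),(12,62,108),(60,62,108),(12,62,24),(60,62,24)]:
    c,sn=np.cos(p[2]),np.sin(p[2]);P=[b[0]*c-b[1]*sn+p[0],b[0]*sn+b[1]*c+p[1],b[2]]
    print(b,P,(proj("top",P)[0]-[60,170])*4)
E
```

```text
[ 488.55991813 -271.30435415  175.63276354] [-0.17384731  0.25441494 -3.71427128] [ 0.01349097  0.07154316 -0.06483964] 30.38394828400238
(298, 200) 56 [36.6 64.7]
(330, 168) 24 [59.4 64.4]
(310, 262) 24 [13.7 64.5]
(245, 125) 108 [57.4 76. ]
(225, 225) 108 [12.4 75.2]
(690, 314) 71 [   8.5 -125. ]
(707, 198) 71 [  61.8 -123.4]
(267, 357) 56 [-36.6  63.6]
(283, 360) 56 [-36.8  56.1]
(665, 410) 56 [ -33.9 -118.8]
(690, 374) 71 [ -18.  -129.7]
(36, 62, 56) [np.float64(550.912913731447), np.float64(213.81146098393668), 56] [303.51642515 202.16856848]
(36, -124, 71) [np.float64(525.7114001887581), np.float64(29.526671282893616), 71] [698.45727778 253.85547928]
(12, 62, 108) [np.float64(527.1342311893769), np.float64(217.0632691829933), 108] [254.52646147 230.12568943]
(60, 62, 108) [np.float64(574.691596273517), np.float64(210.55965278488006), 108] [277.54358429 123.82023943]
(12, 62, 24) [np.float64(527.1342311893769), np.float64(217.0632691829933), 24] [314.37950772 266.19520957]
(60, 62, 24) [np.float64(574.691596273517), np.float64(210.55965278488006), 24] [335.18961351 167.51079352]
```

```bash
cat >> h.py <<'E'
def b2w(b):
    p=np.load("bench.npy"); return R.from_euler("z",p[2]).apply(b)+[p[0],p[1],0]
def w2b(P):
    p=np.load("bench.npy"); return R.from_euler("z",-p[2]).apply(np.array(P)-[p[0],p[1],0])
E
python3 - <<'E'
from h import *
s=read_state();s["eef_rot"]=down(np.radians(180-31.9)).as_quat();print(R.from_quat(read_state()["eef_rot"]).as_euler("zyx"))
p=np.load("bench.npy");t=b2w([36.3,-52,175]);print(t)
plan(t,down(p[2]-np.pi/2),18,255,s)
E
```

```text
[-2.58251065e+00  1.49208347e-03  3.14032480e+00]
[535.76405832 100.82207131 175.        ]
[[8.7, 18.9, 0.0, 0.0, 0.0, -0.111, 255], [6.5, 19.8, 0.0, -0.0, 0.0, -0.111, 255], [4.3, 20.4, 0.0, -0.0, 0.0, -0.111, 255], [2.0, 20.7, 0.0, -0.0, 0.0, -0.111, 255], [-0.3, 20.8, 0.0, -0.0, 0.0, -0.111, 255], [-2.6, 20.7, 0.0, -0.0, 0.0, -0.111, 255], [-4.9, 20.3, 0.1, -0.0, 0.0, -0.11, 255], [-7.0, 19.6, 0.0, -0.0, 0.0, -0.111, 255], [-9.2, 18.7, 0.1, -0.0, 0.0, -0.11, 255], [-11.2, 17.6, 0.0, -0.0, 0.0, -0.111, 255]]
[[-13.1, 16.3, 0.1, -0.0, 0.0, -0.11, 255], [-14.8, 14.7, 0.0, -0.0, 0.0, -0.111, 255], [-16.3, 13.0, 0.1, -0.0, 0.0, -0.11, 255], [-17.6, 11.1, 0.0, -0.0, 0.0, -0.111, 255], [-18.7, 9.1, 0.1, -0.0, 0.0, -0.11, 255], [-19.6, 7.0, 0.0, -0.0, 0.0, -0.111, 255], [-20.3, 4.8, 0.1, -0.0, 0.0, -0.11, 255], [-20.7, 2.5, 0.0, -0.0, 0.0, -0.111, 255]]
```

arm_command --series '[[[8.7,18.9,0,0,0,-0.111,255],[6.5,19.8,0,0,0,-0.111,255],[4.3,20.4,0,0,0,-0.111,255],[2,20.7,0,0,0,-0.111,255],[-0.3,20.8,0,0,0,-0.111,255],[-2.6,20.7,0,0,0,-0.111,255],[-4.9,20.3,0,0,0,-0.11,255],[-7,19.6,0,0,0,-0.111,255],[-9.2,18.7,0,0,0,-0.11,255],[-11.2,17.6,0,0,0,-0.111,255]]]'

```text
time: 5.25
tool_pos: [513.6, -63.4, 172.9]
eef_rot: [-0.273, 0.962, 0.001, -0.002]
wrist_force: [0.5, -0.3, -2.7]
width: 30.5
finger_force: 59.9
```

arm_command --series '[[[-13.1,16.3,0,0,0,-0.11,255],[-14.8,14.7,0,0,0,-0.111,255],[-16.3,13,0,0,0,-0.11,255],[-17.6,11.1,0,0,0,-0.111,255],[-18.7,9.1,0,0,0,-0.11,255],[-19.6,7,0,0,0,-0.111,255],[-20.3,4.8,0,0,0,-0.11,255],[-20.7,2.5,0,0,0,-0.111,255],[0,0,0,0,0,0,255],[0,0,0,0,0,0,255]]]'

```text
time: 6.25
tool_pos: [535.1, 101.0, 173.2]
eef_rot: [-0.657, 0.754, 0.0, -0.001]
wrist_force: [0.7, -0.3, -3.1]
width: 30.5
finger_force: 59.9
```

```bash
python3 - <<'E'
from h import *
Ps=[];
for i in range(5):
    s=read_state();im=vision.capture("wrist");Ps.append(s["tool_pos"])
    if i==0: cv2.imwrite("pics/w2.png",im[:,:,::-1])
print(np.array(Ps).round(2).tolist());m=np.mean(Ps,0)
np.save("w2pose.npy",np.r_[m,s["eef_rot"]])
p=np.load("bench.npy")
print("bench frame",w2b(m),"rot err",(down(p[2]-np.pi/2).inv()*R.from_quat(s["eef_rot"])).as_rotvec(),s["q"][5])
s["tool_pos"]=m
for z in (71,63,79):print(z,wproj([b2w([9,-122.5,z]),b2w([63,-122.5,z]),b2w([36,-122.5,z-15])],s).round(1).tolist())
E
```

```text
[[535.09, 101.03, 173.21], [535.19, 100.63, 173.46], [535.4, 100.39, 173.75], [535.61, 100.33, 174.05], [535.84, 100.34, 174.31]]
bench frame [ 36.00314581 -52.32033951 173.75704751] rot err [-0.0008836   0.00054692  0.00320209] -1.24643470982231
71 [[365.8, 140.2], [273.7, 140.4], [319.7, 139.6]]
63 [[364.1, 140.1], [275.3, 140.3], [319.6, 139.6]]
79 [[367.5, 140.3], [272.1, 140.6], [319.7, 139.7]]
```

View pics/w2.png

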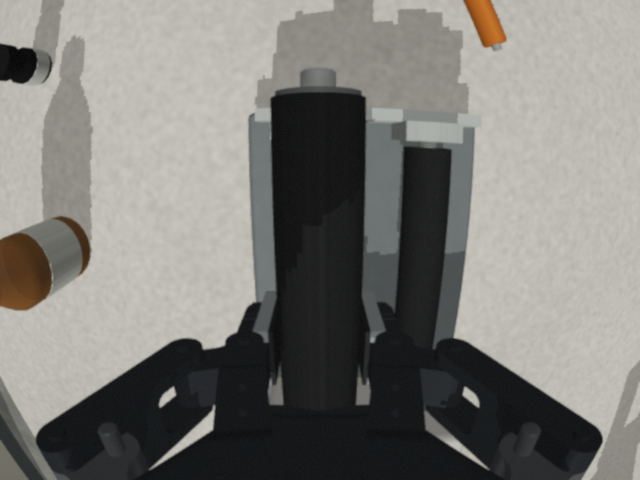

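```bash
python3 - <<'E'
from h import *
im=cv2.imread("pics/scene0.png");x0,y0,f=360,205,10
a=cv2.resize(im[y0:y0+60,x0:x0+80],None,fx=f,fy=f,interpolation=cv2.INTER_CUBIC)
a=np.clip(a*1.4,0,255).astype(np.uint8)
for z,c in ((63,(0,0,255)),(71,(0,255,0)),(79,(255,0,0))):
    q=((proj("scene",[b2w([9,-128.5,z]),b2w([63,-128.5,z])])-[x0,y0]+.5)*f)
    print(z,q.round(0).tolist())
    for k in q: cv2.circle(a,tuple(int(v) for v in k),4,c,-1)
for b in [(85,-145,24),(-63,-128.5,71),(-9,-128.5,71)]:
    q=(proj("scene",[b2w(b)])-[x0,y0]+.5)*f;print(b,q.round(0).tolist());cv2.circle(a,tuple(int(v) for v in q[0]),4,(255,0,255),-1)
cv2.imwrite("pics/cropS.png",a)
E
```

```text
63 [[188.0, 287.0], [213.0, 420.0]]
71 [[191.0, 256.0], [216.0, 389.0]]
79 [[194.0, 226.0], [220.0, 357.0]]
(85, -145, 24) [[130.0, 626.0]]
(-63, -128.5, 71) [[160.0, 97.0]]
(-9, -128.5, 71) [[183.0, 215.0]]
```

View pics/cropS.png

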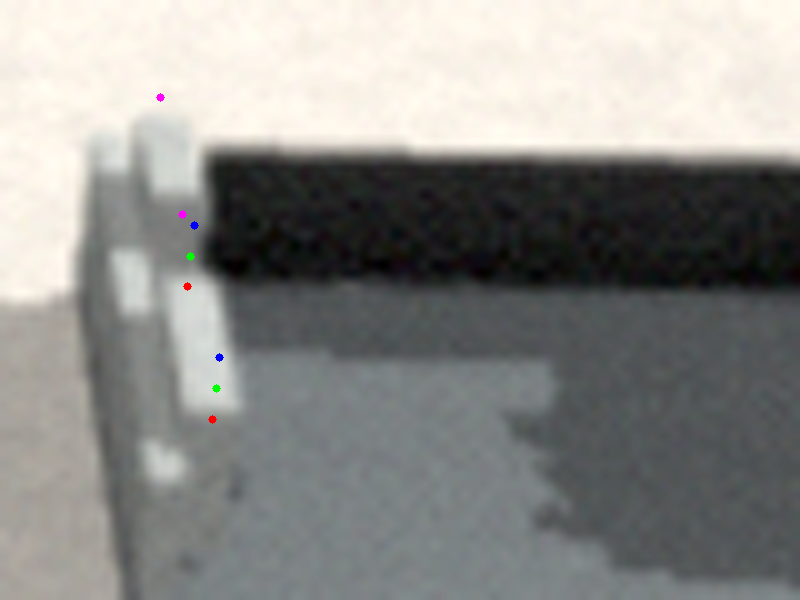

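arm_command --series '[[[0,0,20,0,0,0,255],[0,0,25,0,0,0,255],[0,0,20,0,0,0,255],[0,0,5,0,0,0,255],[0,0,0,0,0,0,255],[0,0,0,0,0,0,255],[0,0,0,0,0,0,255]]]'

```text
time: 7.2
tool_pos: [537.3, 101.2, 106.1]
eef_rot: [-0.657, 0.754, -0.001, 0.001]
wrist_force: [-0.5, 0.5, -2.9]
width: 30.1
finger_force: 59.9
```

arm_command --series '[[[-2,0,0,0,0,0,255],[-2,0,0,0,0,0,255],[-2,0,0,0,0,0,255],[-2,0,0,0,0,0,255],[-2,0,0,0,0,0,255],[-1,0,0,0,0,0,255],[-1,0,0,0,0,0,255],[0,0,0,0,0,0,255],[0,0,0,0,0,0,255]]]' --force 70

```text
time: 8.1
tool_pos: [537.8, 112.7, 104.7]
eef_rot: [-0.657, 0.754, -0.0, -0.0]
wrist_force: [-0.4, -3.4, -3.1]
width: 30.0
finger_force: 70.7
```

```bash
cat > st.py <<'E'
from h import *
s=read_state();p=np.load("bench.npy");Z=R.from_euler("z",-p[2])
print(s["time"],"bench",w2b(s["tool_pos"]).round(2),"F",Z.apply(s["wrist_force"]).round(2),"T",Z.apply(s["ft_torque"]).round(2),"rot",(down(p[2]-np.pi/2).inv()*R.from_quat(s["eef_rot"])).as_rotvec().round(4),"w",round(s["width"],1))
E
python3 st.py
```

```text
8.1 bench [ 36.67 -39.93 104.71] F [ 0.1  -3.45 -3.05] T [-0.62  0.07 -0.04] rot [-0.0002  0.0006  0.0019] w 30.0
```

arm_command --series '[[[-2,0,0,0,0,0,255],[-2,0,0,0,0,0,255],[-2,0,0,0,0,0,255],[-2,0,0,0,0,0,255],[-1,0,0,0,0,0,255],[0,0,0,0,0,0,255],[0,0,0,0,0,0,255]]]'

```text
time: 8.8
tool_pos: [538.8, 120.9, 104.6]
eef_rot: [-0.657, 0.754, -0.001, -0.001]
wrist_force: [-0.7, -7.5, -2.0]
width: 29.8
finger_force: 70.8
```

```bash
python3 st.py
```

```text
8.8 bench [ 36.61 -31.71 104.61] F [ 0.29 -7.55 -2.03] T [-1.45  0.04 -0.04] rot [-0.0002  0.0027  0.0022] w 29.8
```

arm_command --series '[[[-1,0,0,0,0,0,255],[-1,0,0,0,0,0,255],[-1,0,0,0,0,0,255],[-1,0,0,0,0,0,255],[0,0,0,0,0,0,255],[0,0,0,0,0,0,255]]]'

```text
time: 9.4
tool_pos: [539.2, 124.2, 104.5]
eef_rot: [-0.656, 0.754, -0.001, -0.002]
wrist_force: [-1.7, -9.9, -1.7]
width: 30.3
finger_force: 70.8
```

```bash
python3 st.py; python3 - <<'E'
from h import *
f=[]
for i in range(4):
    vision.capture("top"); f.append(np.r_[w2b(read_state()["tool_pos"]),read_state()["wrist_force"]].round(2))
print(np.array(f))
s=read_state();im=vision.capture("wrist");cv2.imwrite("pics/w3.png",cv2.resize(im[40:200,220:420,::-1],None,fx=4,fy=3.75))
E
```

```text
9.4 bench [ 36.51 -28.37 104.48] F [ -0.33 -10.07  -1.75] T [-1.88 -0.06 -0.03] rot [-0.0003  0.004   0.0027] w 30.3
[[ 36.57 -28.33 104.54  -1.14  -9.69  -2.5 ]
 [ 36.58 -28.38 104.53  -1.05  -9.31  -2.32]
 [ 36.57 -28.35 104.53  -0.75  -9.34  -2.14]
 [ 36.58 -28.38 104.56  -1.67  -8.54  -2.48]]
```

View pics/w3.png

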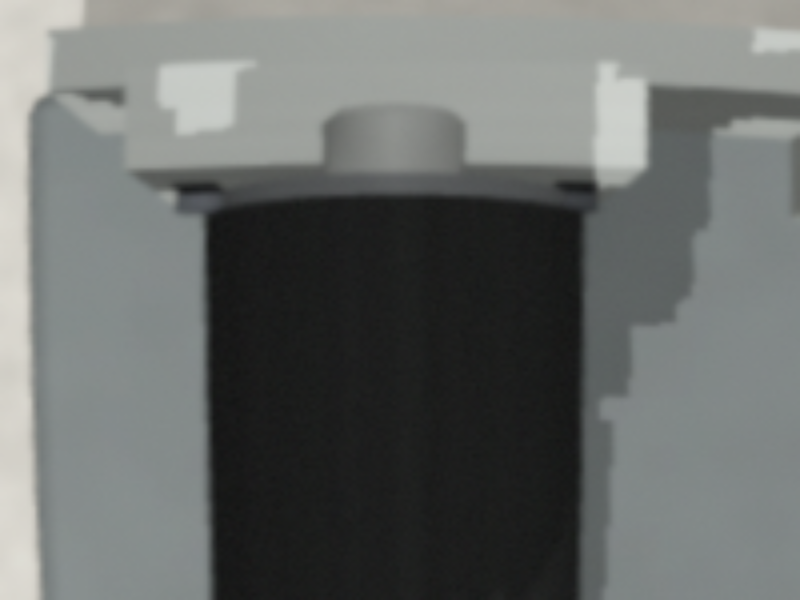

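```bash
python3 - <<'E'
from h import *
s=read_state()
f=lambda x,y,z:print((x,y,z),w2b(wunproj((220+x/4,40+y/3.75),z,s)).round(1))
for z in (63,65,71): f(135,170,z);f(643,184,z);f(387,165,z)
f(127,165,65);f(648,165,65)
for z in (97,99,103): f(395,103,z)
f(395,128,97);f(395,185,97);f(205,215,97);f(583,215,97)
E
```

```text
(135, 170, 63) [  64.7 -123.3   63. ]
(643, 184, 63) [  11.  -121.4   63. ]
(387, 165, 63) [  38.  -123.1   63. ]
(135, 170, 65) [  64.3 -123.    65. ]
(643, 184, 65) [  11.3 -121.1   65. ]
(387, 165, 65) [  38.  -122.8   65. ]
(135, 170, 71) [  63.3 -122.1   71. ]
(643, 184, 71) [  12.3 -120.3   71. ]
(387, 165, 71) [  38.  -121.9   71. ]
(127, 165, 65) [  65.2 -123.6   65. ]
(648, 165, 65) [  10.8 -123.3   65. ]
(395, 103, 97) [  37.2 -123.7   97. ]
(395, 103, 99) [  37.2 -123.3   99. ]
(395, 103, 103) [  37.2 -122.6  103. ]
(395, 128, 97) [  37.2 -121.4   97. ]
(395, 185, 97) [  37.2 -116.2   97. ]
(205, 215, 97) [  52.9 -113.8   97. ]
(583, 215, 97) [  21.6 -113.7   97. ]
```

arm_command --series '[[[-1,-0.4,0,0,0,0,255],[-1,0,0,0,0,0,255],[0,0,0,0,0,0,255],[0,0,2,0,0,0,255],[0,0,3,0,0,0,255],[0,0,3,0,0,0,255],[0,0,3,0,0,0,255],[0,0,0,0,0,0,255],[0,0,0,0,0,0,255]]]'

```text
time: 10.55
tool_pos: [540.1, 125.9, 93.7]
eef_rot: [-0.656, 0.754, -0.002, -0.002]
wrist_force: [-0.3, -10.2, -0.9]
width: 30.4
finger_force: 71.3
```

```bash
python3 st.py
```

```text
10.55 bench [ 37.21 -26.6   93.66] F [  1.07 -10.16  -0.93] T [-2.01 -0.12 -0.04] rot [0.0003 0.0044 0.003 ] w 30.4
```

arm_command --series '[[[0,0,3,0,0,0,255],[0,0,3,0,0,0,255],[0,0,3,0,0,0,255],[0,0,1,0,0,0,255],[0,0,0,0,0,0,255],[0,0,0,0,0,0,255]]]'

```text
time: 11.15
tool_pos: [540.1, 125.9, 83.7]
eef_rot: [-0.656, 0.754, -0.002, -0.002]
wrist_force: [-0.9, -11.6, -0.7]
width: 29.9
finger_force: 71.3
```

```bash
python3 st.py
```

```text
11.15 bench [ 37.21 -26.57  83.72] F [  0.67 -11.57  -0.69] T [-1.93 -0.09 -0.08] rot [0.0003 0.0043 0.0029] w 29.9
```

arm_command --series '[[[0,0,1.5,0,0,0,255],[0,0,1.5,0,0,0,255],[0,0,1.5,0,0,0,255],[0,0,1.5,0,0,0,255],[0,0,0,0,0,0,255],[0,0,0,0,0,0,255]]]'

```text
time: 11.75
tool_pos: [540.0, 125.9, 77.7]
eef_rot: [-0.656, 0.754, -0.001, -0.002]
wrist_force: [0.1, -9.8, -0.8]
width: 30.1
finger_force: 71.3
```

arm_command --series '[[[0,0,1,0,0,0,255],[0,0,1,0,0,0,255],[0,0,1,0,0,0,255],[0,0,0,0,0,0,255]]]'

```text
time: 12.15
tool_pos: [540.0, 125.9, 74.6]
eef_rot: [-0.656, 0.754, -0.001, -0.002]
wrist_force: [-1.5, -10.6, -0.6]
width: 29.9
finger_force: 71.3
```

```bash
python3 st.py
```

```text
12.15 bench [ 37.1  -26.57  74.62] F [ -0.03 -10.66  -0.6 ] T [-1.99 -0.07  0.01] rot [0.0001 0.0043 0.0029] w 29.9
```

arm_command --series '[[[0,0,2,0,0,0,255],[0,0,2,0,0,0,255],[0,0,2,0,0,0,255],[0,0,2,0,0,0,255],[0,0,0,0,0,0,255],[0,0,0,0,0,0,255]]]'

```text
time: 12.75
tool_pos: [539.7, 126.3, 66.2]
eef_rot: [-0.656, 0.754, -0.001, -0.002]
wrist_force: [-1.7, -8.1, -4.6]
width: 29.9
finger_force: 70.9
```

```bash
python3 st.py
```

```text
12.75 bench [ 36.74 -26.23  66.22] F [-0.58 -8.22 -4.55] T [-1.74 -0.08 -0.05] rot [-0.0007  0.0037  0.0026] w 29.9
```

arm_command --series '[[[0,0,1,0,-0.006,0,255],[0,0,1,0,-0.006,0,255],[0,0,1,0,-0.006,0,255],[0,0,1,0,-0.006,0,255],[0,0,1,0,-0.006,0,255],[0,0,1,0,-0.006,0,255],[0,0,0,0,0,0,255],[0,0,0,0,0,0,255]]]'

```text
time: 13.55
tool_pos: [539.8, 126.5, 60.5]
eef_rot: [-0.656, 0.754, 0.011, 0.012]
wrist_force: [-1.6, -8.0, -1.7]
width: 29.8
finger_force: 71.0
```

```bash
python3 st.py
```

```text
13.55 bench [ 36.8  -26.    60.51] F [-0.54 -8.16 -1.7 ] T [-1.65  0.06  0.02] rot [-0.0006 -0.0328  0.0025] w 29.8
```

arm_command --series '[[[1,0,0,0,0,0,255],[1,0,0,0,0,0,255],[0.5,0,0,0,0,0,255],[0,0,0,0,0,0,255],[0,0,0,0,0,0,255]]]'

```text
time: 14.05
tool_pos: [539.6, 124.4, 60.5]
eef_rot: [-0.657, 0.754, 0.011, 0.012]
wrist_force: [-1.7, -6.7, -2.7]
width: 30.3
finger_force: 71.0
```

arm_command --series '[[[0.7,0,0,0,0,0,255],[0,0,0,0,0,0,255],[0,0,0,0,0,0,255]]]'

```text
time: 14.35
tool_pos: [539.5, 123.9, 60.5]
eef_rot: [-0.657, 0.754, 0.011, 0.013]
wrist_force: [-0.9, -5.9, -1.4]
width: 29.8
finger_force: 71.0
```

arm_command --series '[[[0.5,0,0,0,0,0,255],[0,0,0,0,0,0,255],[0,0,0,0,0,0,255]]]'

```text
time: 14.65
tool_pos: [539.5, 123.8, 60.5]
eef_rot: [-0.657, 0.754, 0.012, 0.013]
wrist_force: [-1.2, -5.6, -1.7]
width: 30.0
finger_force: 71.0
```

```bash
python3 st.py
```

```text
14.65 bench [ 36.91 -28.69  60.52] F [-0.46 -5.7  -1.69] T [-1.04  0.05  0.01] rot [-0.0004 -0.0348  0.0019] w 30.0
```

arm_command --series '[[[0.7,0,0,0,0,0,255],[0,0,0,0,0,0,255],[0,0,0,0,0,0,255]]]'

```text
time: 14.95
tool_pos: [539.5, 123.7, 60.5]
eef_rot: [-0.657, 0.754, 0.012, 0.013]
wrist_force: [-0.9, -2.8, -3.4]
width: 30.0
finger_force: 71.0
```

```bash
python3 st.py
```

```text
14.95 bench [ 36.94 -28.82  60.55] F [-0.48 -2.89 -3.39] T [-0.63  0.17 -0.01] rot [-0.0005 -0.0362  0.0016] w 30.0
```

arm_command --series '[[[0,0,-0.5,0,0.005,0,255],[0,0,0,0,0,0,255],[0,0,0,0,0,0,255]]]'

```text
time: 15.25
tool_pos: [539.6, 123.7, 61.0]
eef_rot: [-0.657, 0.754, 0.01, 0.012]
wrist_force: [-1.6, -1.5, -4.5]
width: 30.1
finger_force: 71.0
```

arm_command --series '[[[0,0,-0.5,0,0.005,0,255],[0,0,0,0,0,0,255],[0,0,0,0,0,0,255]]]'

```text
time: 15.55
tool_pos: [539.6, 123.7, 61.6]
eef_rot: [-0.657, 0.754, 0.009, 0.01]
wrist_force: [-2.1, -2.0, -5.4]
width: 30.1
finger_force: 70.9
```

arm_command --series '[[[0,0,-0.5,0,0.005,0,255],[0,0,0,0,0,0,255],[0,0,0,0,0,0,255]]]'

```text
time: 15.85
tool_pos: [539.8, 122.6, 62.3]
eef_rot: [-0.657, 0.754, 0.006, 0.007]
wrist_force: [-1.8, -5.5, -2.8]
width: 29.9
finger_force: 71.0
```

```bash
python3 st.py
```

```text
15.85 bench [ 37.37 -29.87  62.33] F [-1.04 -5.65 -2.75] T [-1.09  0.21  0.11] rot [ 0.0006 -0.0188  0.002 ] w 29.9
```

Force recovered and the idler moved in by 1.1 mm, so the plain end has found the hole. Continuing gently.

arm_command --series '[[[0.7,0,0,0,0,0,255],[0.7,0,0,0,0,0,255],[0,0,0,0,0,0,255],[0,0,0,0,0,0,255]]]'

```text
time: 16.25
tool_pos: [539.7, 121.2, 62.4]
eef_rot: [-0.657, 0.754, 0.006, 0.007]
wrist_force: [-2.3, -5.9, -2.6]
width: 30.2
finger_force: 71.0
```

```bash
python3 st.py
```

```text
16.25 bench [ 37.47 -31.25  62.38] F [-1.5  -6.13 -2.63] T [-1.05  0.22  0.12] rot [ 0.0007 -0.0191  0.0022] w 30.2
```

arm_command --series '[[[0.7,0.2,0,0,0,0,255],[0.7,0,0,0,0,0,255],[0.7,0,0,0,0,0,255],[0,0,0,0,0,0,255],[0,0,0,0,0,0,255]]]'

```text
time: 16.75
tool_pos: [539.4, 120.0, 62.2]
eef_rot: [-0.657, 0.754, 0.007, 0.008]
wrist_force: [0.2, -4.9, -2.7]
width: 30.1
finger_force: 71.0
```

```bash
python3 st.py
```

```text
16.75 bench [ 37.3  -32.53  62.19] F [ 0.83 -4.79 -2.7 ] T [-0.88 -0.12 -0.02] rot [ 0.0006 -0.0208  0.0019] w 30.1
```

arm_command --series '[[[0.7,0,0,0,0,0,255],[0,0,0,0,0,0,255],[0,0,0,0,0,0,255]]]'

```text
time: 17.05
tool_pos: [539.3, 119.4, 62.2]
eef_rot: [-0.657, 0.754, 0.007, 0.008]
wrist_force: [0.5, -3.8, -2.6]
width: 29.7
finger_force: 71.0
```

arm_command --series '[[[0.7,0,0,0,0,0,255],[0,0,0,0,0,0,255],[0,0,0,0,0,0,255]]]'

```text
time: 17.35
tool_pos: [539.0, 118.7, 62.1]
eef_rot: [-0.657, 0.754, 0.007, 0.008]
wrist_force: [0.6, -4.4, -3.4]
width: 29.7
finger_force: 71.0
```

```bash
python3 st.py
```

```text
17.35 bench [ 37.04 -33.82  62.08] F [ 1.16 -4.26 -3.4 ] T [-0.74 -0.19 -0.1 ] rot [ 0.0001 -0.0212  0.0017] w 29.7
```

Advancing freely; about 2.7 mm more to the face.

arm_command --series '[[[0.7,-0.2,0,0,0,0,255],[0.7,0,0,0,0,0,255],[0,0,0,0,0,0,255],[0,0,0,0,0,0,255]]]'

```text
time: 17.75
tool_pos: [538.8, 117.4, 62.0]
eef_rot: [-0.657, 0.754, 0.007, 0.008]
wrist_force: [0.2, -2.3, -2.2]
width: 30.0
finger_force: 71.0
```

arm_command --series '[[[0.7,0,0,0,0,0,255],[0,0,0,0,0,0,255],[0,0,0,0,0,0,255]]]'

```text
time: 18.05
tool_pos: [538.8, 116.9, 62.0]
eef_rot: [-0.657, 0.754, 0.007, 0.008]
wrist_force: [0.1, -0.9, -1.9]
width: 29.9
finger_force: 71.0
```

arm_command --series '[[[0.6,0,0,0,0,0,255],[0,0,0,0,0,0,255],[0,0,0,0,0,0,255]]]'

```text
time: 18.35
tool_pos: [538.8, 116.8, 62.0]
eef_rot: [-0.657, 0.754, 0.007, 0.008]
wrist_force: [0.2, 3.7, -3.1]
width: 30.0
finger_force: 71.0
```

```bash
python3 st.py
```

```text
18.35 bench [ 37.13 -35.79  62.01] F [-0.35  3.7  -3.11] T [ 0.69  0.16 -0.04] rot [-0.0002 -0.0226  0.0012] w 30.0
```

arm_command --series '[[[-0.4,0,0,0,0,0,255],[0,0,0,0,0,0,255],[0,0,0,0,0,0,140],[0,0,0,0,0,0,115],[0,0,0,0,0,0,115],[0,0,0,0,0,0,115],[0,0,0,0,0,0,115]]]'

```text
time: 19.05
tool_pos: [538.9, 116.3, 62.1]
eef_rot: [-0.657, 0.754, 0.007, 0.008]
wrist_force: [-0.7, -0.1, -0.8]
width: 46.5
finger_force: 0.0
```

```bash
python3 st.py
```

```text
19.05 bench [ 37.32 -36.28  62.1 ] F [-0.69 -0.23 -0.84] T [0.03 0.02 0.05] rot [ 0.0003 -0.0209  0.0018] w 46.5
```

Released cleanly; lifting and moving sideways to look.

arm_command --series '[[[0,0,-5,0,0,0,115],[0,0,-15,0,0,0,115],[0,0,-25,0,0,0,115],[0,0,-30,0,0.02,0,115],[0,0,-30,0,0,0,115],[-20,0,-20,0,0,0,115],[-20,0,0,0,0,0,115],[-20,0,0,0,0,0,115],[0,0,0,0,0,0,115],[0,0,0,0,0,0,115]]]'

```text
time: 20.05
tool_pos: [546.6, 174.2, 187.1]
eef_rot: [-0.657, 0.754, 0.0, 0.0]
wrist_force: [-1.2, 0.0, -0.3]
width: 46.8
finger_force: 0.0
```

```bash
python3 st.py; python3 - <<'E'
from h import *
s=read_state();im=vision.capture("wrist")
a=cv2.resize(im[60:420,160:480,::-1],None,fx=1.6,fy=1.6)
sc=vision.capture("scene");b=cv2.resize(sc[200:290,360:430,::-1],None,fx=4,fy=6.4)
cv2.imwrite("pics/w4.png",np.hstack([a,b]))
print(wproj([b2w([36.5,-122.5,56]),b2w([36.5,-122.5,66])],s).round(1))
E
```

```text
20.05 bench [ 37.06  22.14 187.09] F [-1.15 -0.15 -0.29] T [-0.04 -0.05 -0.04] rot [-0.0001 -0.0004  0.0009] w 46.8
[[320.7  30.8]
 [320.8  26.6]]
```

View pics/w4.png

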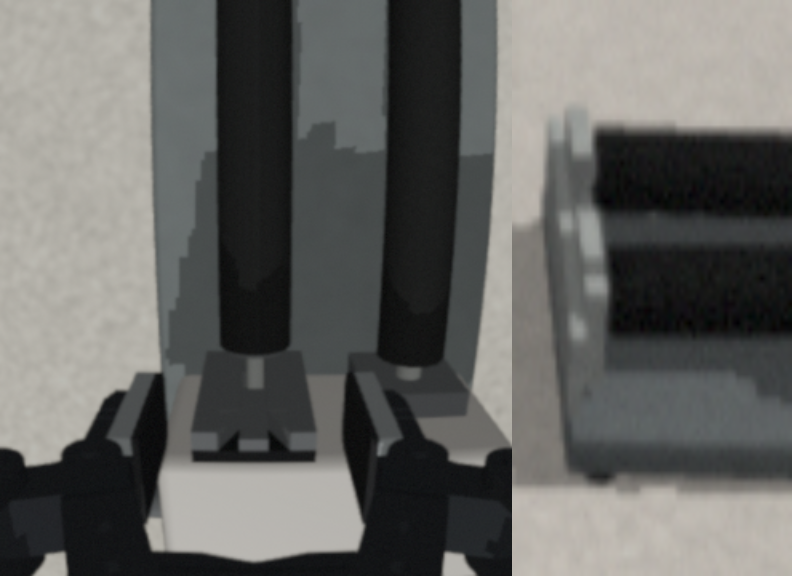

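The left half shows the sprung journal at (255,357–387) entering the block's pocket. In the right half the plain end is flush against the bracket. Quick numeric check.

```bash
python3 - <<'E'
from h import *
s=read_state();f=lambda P:((wproj([b2w(P)],s)[0]-[160,60])*1.6).round(0)
print(s["tool_pos"])
for z in (54.5,57,60):print(z,"journal at roller face/block face",f([37,49.5,z+4]),f([37,63.5,z+4]),"roller top edge",f([37,49.5,z+16]))
print("block bottom/top edges",f([37,63.5,24]),f([37,63.5,108]))
im=vision.capture("wrist");
E
```

```text
[546.48013797 173.54614728 186.94621576]
54.5 journal at roller face/block face [256. 353.] [256. 381.] roller top edge [256. 363.]
57 journal at roller face/block face [256. 355.] [256. 384.] roller top edge [256. 366.]
60 journal at roller face/block face [256. 357.] [256. 386.] roller top edge [256. 368.]
block bottom/top edges [256. 353.] [257. 436.]
```

arm_command --series '[[[-30,0,0,0,0,0,115],[-30,0,0,0,0,0,115],[-25,0,0,0,0,0,115],[0,0,0,0,0,0,115],[0,0,0,0,0,0,115],[0,0,0,0,0,0,115]]]'

```text
time: 20.8
tool_pos: [558.2, 257.2, 187.0]
eef_rot: [-0.656, 0.754, 0.0, -0.0]
wrist_force: [0.2, -0.7, 0.4]
width: 46.8
finger_force: 0.0
```

```bash
cat > shot.py <<'E'
from h import *
import sys
s=read_state();im=vision.capture("wrist");n=sys.argv[1];cv2.imwrite(f"pics/raw_{n}.png",im[:,:,::-1]);np.save(n+".npy",np.r_[s["tool_pos"],s["eef_rot"]]);print(w2b(s["tool_pos"]))
for P in [(37,49.5,56),(37,63.5,56),(37,63.5,108),(37,-122.5,56),(37,-122.5,68)]:print(P,wproj([b2w(P)],s).round(0))
E
python3 shot.py A
```

```text
[ 37.34476854 105.99644283 186.95797861]
(37, 49.5, 56) [[320. 160.]]
(37, 63.5, 56) [[320. 181.]]
(37, 63.5, 108) [[321. 192.]]
(37, -122.5, 56) [[320. -72.]]
(37, -122.5, 68) [[320. -81.]]
```

arm_command --series '[[[45,0,0,0,0,0,115],[45,0,0,0,0,0,115],[45,0,0,0,0,0,115],[30,0,0,0,0,0,115],[0,0,0,0,0,0,115],[0,0,0,0,0,0,115],[0,0,0,0,0,0,115]]]'

```text
time: 21.55
tool_pos: [536.0, 95.3, 187.2]
eef_rot: [-0.657, 0.754, 0.0, 0.001]
wrist_force: [-0.6, 0.7, 0.9]
width: 47.0
finger_force: 0.0
```

```bash
python3 shot.py B; python3 st.py
```

```text
[ 37.3113058  -57.43323911 187.17149473]
(37, 49.5, 56) [[321. 369.]]
(37, 63.5, 56) [[321. 382.]]
(37, 63.5, 108) [[321. 425.]]
(37, -122.5, 56) [[321. 147.]]
(37, -122.5, 68) [[321. 147.]]
21.6 bench [ 37.25 -57.12 187.05] F [ 0.52 -0.56 -0.82] T [ 0.    0.02 -0.02] rot [ 0.0002 -0.0014  0.001 ] w 46.6
```

```bash
python3 - <<'E'
import cv2,numpy as np
a=cv2.imread("pics/raw_A.png")[115:215,255:385];b=cv2.imread("pics/raw_B.png")[95:195,255:385]
f=lambda m:np.clip(cv2.resize(m,(400,600*400//520),interpolation=cv2.INTER_CUBIC)*1.6,0,255).astype(np.uint8)
cv2.imwrite("pics/end.png",np.hstack([f(a),f(b)]))
E
```

```text
(no output)
```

View pics/end.png

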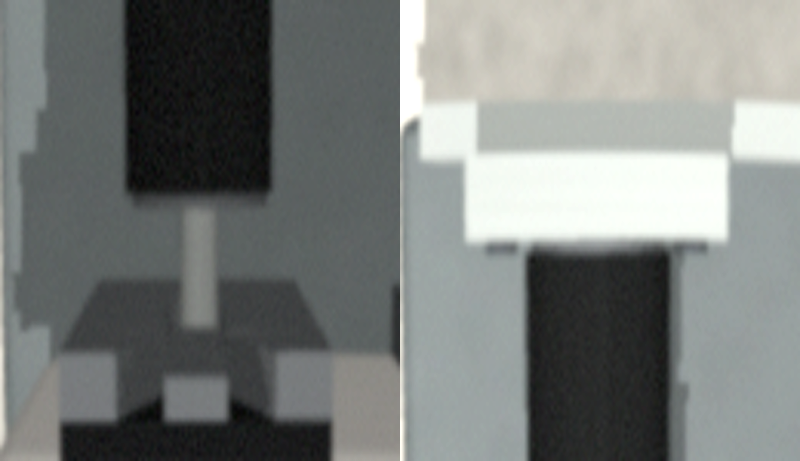

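Both ends are seated. The roller face is flush with the bracket, and the journal runs into the pocket. The spring force at home was about 2–2.5 N, which matches 1 mm of compression. Handing in.

```bash
python3 -c "
from workcell import r
print(r.hand_in())"
```

```text
the job is handed in; nothing more can be done
None
```

The idler is back in its bay with both ends seated, as far as force and pictures show. I let it go without touching any bystander and handed the job in at about 21.6 s; the result of the judging was not shown.

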